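# Change over the cutting dies at the leather press

## Task

The leather press is changing over to round coasters: only the round dies should be on the cutting block, and all the strap-end dies put away in the die case. Some may be in the right place already: bring the case's sloping door all the way down first, move every die that is in the wrong place so that it lies flat where it belongs, then push the door back up until it is fully shut. Leave everything else on the bench where it is.

Things in the scene. Friction and masses are not known exactly. Their poses are not given: they have to be found in the camera images.
- case: Low cream steel die case fixed to the bench, 163 mm deep, 420 wide, 122 high, sloping front towards the robot. Origin: on the bench under the middle of the door's hinge line; x points into the case, y along its width, z up. A sill 16 mm above the floor runs along the front at x = -9 to -1 mm. It takes four strap dies side by side, pointing along x.
- case_floor (a point): Middle of the case's inner floor, 30 mm above the bench, axes as the case. The floor is 145 mm in x (case x = 0 to 145) and 400 mm in y, between upright walls. With the door shut its underside slopes up from the front, so a 32 mm high die must have its front end at case x = 25 mm or more.
- case_roof (a point): Middle of the front edge of the case's fixed roof, on its top face: case x = 104 mm, z = 122 mm, axes as the case. The flat roof covers case x = 104 to 153 mm; in front of it the case is open above when the door is down. Lean the gripper's body towards the door to reach dies close to the roof.
- door (a joint): Angle (rad) of the drop-down door, an aluminium frame with a clear pane, 7 mm thick, 416 wide, 129 from hinge to free edge, 0.55 kg, hinged at its bottom edge. 0 = shut (leans back 56 degrees from upright), 0.98 = upright, 2.548 = down on its stop: level, 52 mm high, towards the robot. No latch: its weight keeps it shut, or down once past upright; the damped hinge falls slowly.
- door_hinge (a point): Middle of the door's hinge axis, 52 mm above the bench; axes as the case (the hinge runs along y).
- door_bar (a point): Middle of the door's handle: a round steel bar 12 mm thick and 150 mm long, parallel to the hinge, on two end posts, 38 mm beyond the door's free edge and 12 mm off the pane's plane on the outside, 168 mm from the hinge axis. It can be pinched from above at any door angle and rolls between the fingers as the door swings. Axes turn with the door.
- block: Cutting block fixed to the bench: plywood with a pale plastic face, 270 (x) by 340 (y) by 30 mm high. Origin: middle of its underside; top at z = 30 mm.
- round1: Round die: ring of steel strip, 64 mm outside diameter, 56 mm inside, 32 mm high, with a flat cross brace 9 mm wide, 22 to 26 mm up; 0.24 kg. Origin: centre of its underside, z up when flat. Grip across the outside. Always present.
- round2: Round die: ring of steel strip, 64 mm outside diameter, 56 mm inside, 32 mm high, with a flat cross brace 9 mm wide, 22 to 26 mm up; 0.24 kg. Origin: centre of its underside, z up when flat. Grip across the outside. Absent in some starts.
- strap1: Strap-end die: closed outline of 4 mm steel strip, 86 mm long (x = -43 to 43 mm), 40 mm wide, pointed at the +x end (the taper starts at x = 20 mm), 32 mm high, with one flat brace 10 mm wide across it at x = -6 mm, 22 to 26 mm up (32 mm clear between the long sides); 0.24 kg. Origin: centre of its underside, z up when flat. Grip across the width, or by the brace. Always present.
- strap2: Strap-end die: closed outline of 4 mm steel strip, 86 mm long (x = -43 to 43 mm), 40 mm wide, pointed at the +x end (the taper starts at x = 20 mm), 32 mm high, with one flat brace 10 mm wide across it at x = -6 mm, 22 to 26 mm up (32 mm clear between the long sides); 0.24 kg. Origin: centre of its underside, z up when flat. Grip across the width, or by the brace. Always present.
- strap3: Strap-end die: closed outline of 4 mm steel strip, 86 mm long (x = -43 to 43 mm), 40 mm wide, pointed at the +x end (the taper starts at x = 20 mm), 32 mm high, with one flat brace 10 mm wide across it at x = -6 mm, 22 to 26 mm up (32 mm clear between the long sides); 0.24 kg. Origin: centre of its underside, z up when flat. Grip across the width, or by the brace. Always present.
- strap4: Strap-end die: closed outline of 4 mm steel strip, 86 mm long (x = -43 to 43 mm), 40 mm wide, pointed at the +x end (the taper starts at x = 20 mm), 32 mm high, with one flat brace 10 mm wide across it at x = -6 mm, 22 to 26 mm up (32 mm clear between the long sides); 0.24 kg. Origin: centre of its underside, z up when flat. Grip across the width, or by the brace. Absent in some starts.
- weight: Bystander: dark cast-iron pattern weight with a knob on top, 58 mm across, 55 mm high, 0.9 kg, standing near a far corner of the block. Origin: centre of its underside. It stays where it is.
- edgepaint: Bystander: jar of edge paint, 52 mm across, 85 mm high, behind the work. Origin: centre of its underside. It stays where it is.
- tape: Bystander: roll of paper tape, 90 mm across, 24 mm high, lying beyond the block's far right side. Origin: centre of its underside. It stays where it is.
Not all that is in view belongs to the job. What is shaped like the strap2 but orange is not meant.

How it is judged:
By the outcome, as a careful person would: the job done as asked, in the order asked, and still so for the second after the job is handed in, with the robot touching nothing.
Of round2, strap4 only 1 to 2 are there at a start; the rules pass over those that are not, and their reading is None.
At some moment in a run one of strap1, strap2, strap3, strap4, round1, round2 may be knocked a few centimetres aside while the robot is not near it.
It also fails if it takes over 210 s, if anything falls off the work surface, if the arm or the gripper's body presses on something with over 40 N, if the wrist force passes 120 N, or if a joint passes its speed limit or range.

## Robot

A 7-joint arm with a two-finger parallel gripper is mounted at the origin on the work surface. World frame = base frame: x ahead of the robot, y to its left, z up, the work surface at z = 0. Lengths are in mm, angles in degrees, forces in N, time in s.
With the tool pointing down it reaches from about 425 to 925 mm from the base axis. Payload 6.8 kg.
Tool frame: the origin (TCP) lies on the centre line of the jaws, within the pads' length; the fingertips stand 25 mm ahead of it and the grasp point (between the pads) lies 6 mm ahead of it; z points along the fingers, y is the line along which they close (so a half turn about z gives the same grasp; the last joint's range is limited). The gripper opens to 85 mm and grips with 20 to 120 N. Pads are 22 mm wide; open, the fingers measure 114 mm over their backs; the gripper's body (76 mm by 85 mm) begins 54 mm behind the grasp point. The pads swing forward as they close: fully open they stand 13 mm farther back than shut.
Start: joints at [68.405, 27.33, 1.283, 89.118, -0.659, 63.558, -4.761], TCP at [179.271, -650.775, 256.308] pointing down, gripper open.
Joint ranges: [-169.35, 169.35], [-19.33, 120.38], [-80.79, 83.38], [13.8, 139.57], [-78.32, 258.32], [9.67, 109.79], [-169.56, 169.56]. Speed limits (degrees/s): [136.94, 136.94, 180, 180, 180, 180, 180].

## Interface

Orientations are given as [roll, pitch, yaw] about the fixed x, y, z axes, in that order (R = Rz(yaw) Ry(pitch) Rx(roll)).
In Python, from cell import bot gives the robot as it stands. Calls block until the motion is done:
- bot.move_pose(position, orientation): joint-space move of the TCP to a pose.
- bot.move_l(position, attitude=None, vel=150, f_stop=None): straight line of the TCP; attitude=None keeps the orientation; vel is the mean speed in mm/s. With f_stop (N) it stops when the force on the tool has changed by that much, and returns True; else False.
- bot.move_joints(angles): joint-space move.
- bot.command_gripper(opening, effort=None): opening from 0.0 (shut) to 1.0 (fully open); effort is the grip in N (None keeps the last); returns when the fingers have stopped.
- bot.wait(seconds).
- bot.inverse_kinematics(position, orientation): joint angles nearest the present ones, or None.
- bot.snapshot(name): name is "side" or "top" or "wrist"; returns the picture (400x640x3 uint8, red, green, blue); there is no depth.
- bot.get_calibration(name): a dict with "camera_matrix" (3x3 intrinsics, pixels), "rvec" (rotation vector, rad) and "tvec" (3), from world to camera coordinates, as OpenCV has them; the wrist camera has in their place "hand_eye" (4x4, takes a point from camera to tool coordinates, whose origin is the TCP and whose axes are the flange's). Camera axes: x right, y down, z forward; pixel columns grow to the right and rows downward; lengths in mm; the calibration is good to about 2 mm. A picture is of the moment at which its call begins: read the wrist's pose just before it. get_calibration takes no time and is no camera call.
A pose or a line that the arm cannot do raises bot.PlanningError and nothing moves.
- bot.hand_in(): hands the job in; it is judged then, once.
Readings, each from a call of its own:
- bot.current_time_s(): time.
- bot.current_joints(): joint angles.
- bot.current_dq(): joint speeds.
- bot.current_joint_efforts(): joint torques, N m.
- bot.current_position(): TCP position.
- bot.current_tcp_rot(): TCP orientation.
- bot.current_wrist_force(): force on the tool from outside, world axes, zero at the start.
- bot.current_wrist_torque(): the same for the moment, N m.
- bot.current_grip_width(): opening from 0.0 (shut) to 1.0 (fully open).
- bot.current_gripper_force(): force on a finger pad.
Only numpy, scipy, OpenCV 4.12 (cv2) and the standard library are available. Lean on these libraries where they do the work, as an engineer would, in place of code of your own. Each camera call takes 0.05 s, during which the arm holds its last target. There are 200 camera calls.

## Working session

There is one attempt and no reset: what is moved stays moved. The work goes in short steps, each a Python script; the robot and the scene stay as the last script left them, time stands still between calls to the robot, and variables do not carry over. Pictures are saved under pics/ and viewed, at most 14 in all, crops included, and the job is handed in when it is done.

```bash
ls; mkdir -p pics; python3 - <<'E'
from cell import bot
import cv2,numpy as np
for n in ("top","side"):
    c=bot.get_calibration(n);print(n,np.array(c["camera_matrix"]).round(1).tolist(),np.array(c["rvec"]).ravel().round(3),np.array(c["tvec"]).ravel().round(1))
    im=bot.snapshot(n);cv2.imwrite(f"pics/{n}0.png",im[...,::-1])
    R=cv2.Rodrigues(np.array(c["rvec"],float))[0];print(-R.T@np.array(c["tvec"],float).ravel())
print(bot.get_calibration("wrist"))
print(bot.current_tcp_rot(),bot.current_time_s())
E
```

```text
pics
top [[422.6, 0.0, 320.4], [0.0, 422.6, 195.4], [0.0, 0.0, 1.0]] [ 2.143 -2.127  0.119] [ -27.2  491.7 1289.1]
[ 306.6084438   -62.55973616 1344.00692894]
side [[396.3, 0.0, 321.2], [0.0, 396.3, 203.5], [0.0, 0.0, 1.0]] [ 0.398 -2.736  1.182] [ 438.   230.7 1147.7]
[202.85541351 773.33976778 960.79070705]
{'camera_matrix': array([[330.32441758,   0.        , 319.4485315 ],
       [  0.        , 330.32441758, 197.27269856],
       [  0.        ,   0.        ,   1.        ]]), 'hand_eye': array([[-3.51662986e-04, -9.47390758e-01, -3.20079097e-01,
         8.28041999e+01],
       [ 9.99999526e-01, -6.23705166e-04,  7.47408040e-04,
        -1.22245361e+00],
       [-9.07722455e-04, -3.20078682e-01,  9.47390528e-01,
        -1.17386869e+02],
       [ 0.00000000e+00,  0.00000000e+00,  0.00000000e+00,
         1.00000000e+00]])}
[-1.79906540e+02  6.42172734e-03  1.54002442e+01] 0.1
```

View pics/top0.png

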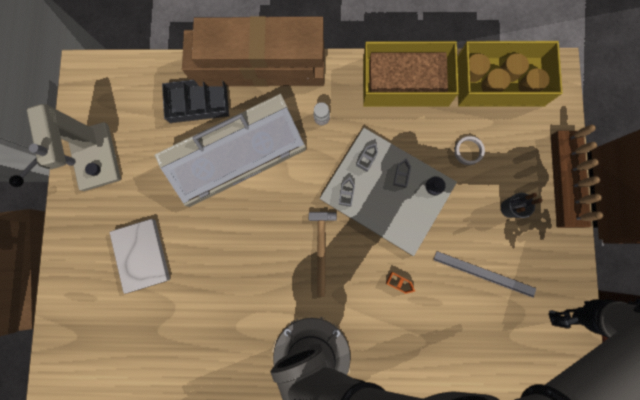

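View pics/side0.png

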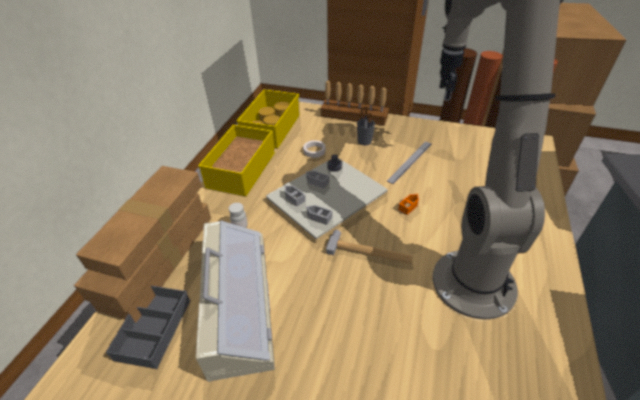

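The top view shows three grey strap dies on the block, at (367,153), (347,190) and (401,174). The orange lookalike is at (400,282) and the weight at (436,186). The case is shut, with its front edge from (185,202) to (305,150) and the handle near (225,127). No round dies show on the block, so they are probably in the case. I'll look closer with the wrist camera.

```bash
cat > h.py <<'E'
from cell import bot
import cv2,numpy as np
from scipy.spatial.transform import Rotation as Ro
from scipy.optimize import least_squares
def cam(n,pose=None):
    c=bot.get_calibration(n);K=np.array(c["camera_matrix"],float)
    if n=="wrist":
        p,r=pose if pose else (bot.current_position(),bot.current_tcp_rot())
        T=np.eye(4);T[:3,:3]=Ro.from_euler("xyz",r,degrees=True).as_matrix();T[:3,3]=p
        M=np.linalg.inv(T@np.array(c["hand_eye"]));return K,M[:3,:3],M[:3,3]
    return K,cv2.Rodrigues(np.array(c["rvec"],float))[0],np.array(c["tvec"],float).ravel()
def proj(C,X):
    K,R,t=C;q=(K@(R@np.atleast_2d(X).T+t[:,None])).T;return q[:,:2]/q[:,2:]
def at_z(C,uv,z):
    K,R,t=C;d=R.T@np.linalg.inv(K)@[uv[0],uv[1],1];o=-R.T@t;return o+d*(z-o[2])/d[2]
def tri(obs):
    A=[];b=[]
    for C,uv in obs:
        K,R,t=C;d=R.T@np.linalg.inv(K)@[uv[0],uv[1],1];d/=np.linalg.norm(d);P=np.eye(3)-np.outer(d,d);A.append(P);b.append(P@(-R.T@t))
    A=np.vstack(A);b=np.hstack(b);x=np.linalg.lstsq(A,b,rcond=None)[0];return x,np.linalg.norm(A@x-b)
def shot(name):
    C=cam("wrist");im=bot.snapshot("wrist");cv2.imwrite(f"pics/{name}.png",im[...,::-1])
    np.savez(f"pics/{name}.npz",K=C[0],R=C[1],t=C[2]);return C,im
def load(name):
    d=np.load(f"pics/{name}.npz");return d["K"],d["R"],d["t"]
E
python3 - <<'E'
from h import *
C=cam("top")
for n,uv,z in [("hingeL",(185,202),50),("hingeR",(305,150),50),("bar",(225,127),130),("backL",(157,153),122),("backR",(283,97),122),("blk",(367,127),30),("blk",(455,183),30),("blk",(412,254),30),("blk",(322,198),30),("s",(367,153),62),("s",(347,190),62),("s",(401,174),62),("weight",(436,186),80)]:
    p=at_z(C,uv,z);print(n,p.round(0),round(np.hypot(*p[:2])))
for p in [(560,150,430),(540,-170,430)]:
  for yaw in (0,180,90,-90):
    print(p,yaw,bot.inverse_kinematics(p,[180,0,yaw]))
E
```

```text
hingeL [467. 398.  50.] 613
hingeR [633.  26.  50.] 634
bar [683. 261. 130.] 731
backL [605. 465. 122.] 763
backR [780.  90. 122.] 785
blk [ 715. -171.   30.] 735
blk [ 534. -444.   30.] 694
blk [ 313. -306.   30.] 437
blk [484. -29.  30.] 485
s [ 621. -168.   62.] 644
s [ 505. -106.   62.] 516
s [ 555. -271.   62.] 618
weight [ 516. -373.   80.] 636
(560, 150, 430) 0 [  19.95434327   19.17585433  -53.99876683   85.82004966   15.53279006
   82.89337391 -124.44547838]
(560, 150, 430) 180 [ 22.795231    20.59054268 -58.62339632  85.66305938  17.58688662
  83.58121559  53.84838701]
(560, 150, 430) 90 [ 21.769683    20.04516169 -56.91648476  85.71904242  16.80756929
  83.31260161 -35.50392385]
(560, 150, 430) -90 [ 27.68924451  23.98791592 -67.6440112   85.40741984  22.16199008
  85.35496932 140.03492752]
(540, -170, 430) 0 [ 25.5300886   11.49354796 -17.25452762  89.28629491   3.44343612
  79.74268748 -82.01229356]
(540, -170, 430) 180 [ 44.45379835  14.59340046 -41.22108768  88.07883413   9.67828243
  80.96913984  92.62843539]
(540, -170, 430) 90 [ 35.60911014  12.81154707 -29.73057076  88.62706711   6.4061602
  80.26233235   5.40863823]
(540, -170, 430) -90 [ -43.14702153   21.32238942   74.32221845   93.17933656  -20.73715752
   81.38625663 -146.66868936]
```

```bash
python3 - <<'E'
from h import *
j=list(bot.current_joints());j[0]=10;bot.move_joints(j)
print(bot.current_position(),bot.current_tcp_rot())
bot.move_pose([560,-190,400],[180,0,-30]);print(bot.current_joints().round(0) if hasattr(bot.current_joints(),'round') else bot.current_joints())
shot("blkA")
bot.move_pose([590,130,420],[180,0,-30])
print(np.round(bot.current_joints()));shot("caseA")
bot.move_pose([550,240,420],[180,0,-30])
print(np.round(bot.current_joints()));shot("caseB");print(bot.current_time_s())
E
```

```text
[ 647.23378174 -189.88052105  255.49351475] [-1.79911084e+02  5.13648085e-02  7.36633237e+01]
[  -6.   14.   23.   91.   -6.   76. -102.]
[ -30.   15.   15.   87.   -4.   79. -135.]
[ -39.   14.   12.   87.   -3.   79. -147.]
5.8583
```

View pics/blkA.png

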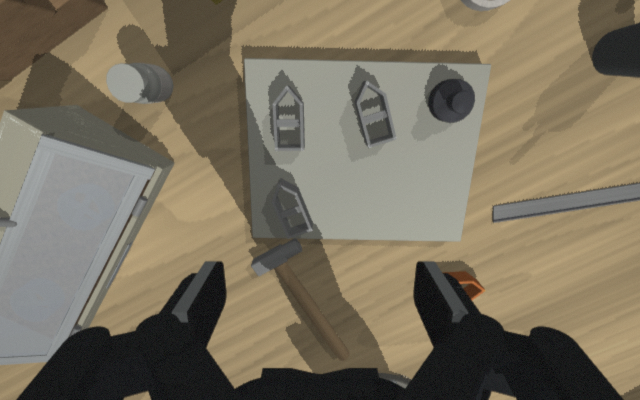

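View pics/caseB.png

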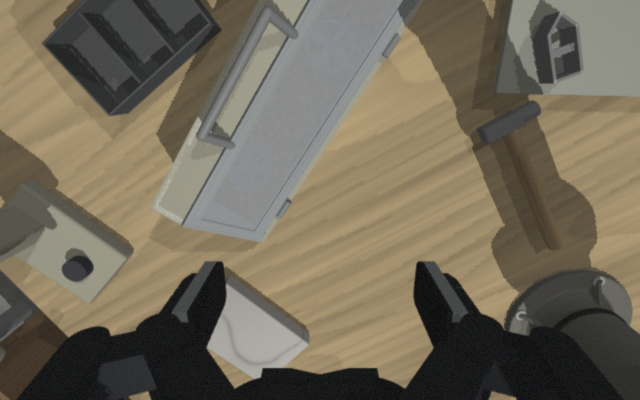

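The block view shows three straps: (288,120), (375,115) and (293,207), with the weight at (452,100). In the case view the bar runs from about (267,13) to (204,135). The pane is frosted, so the contents can't be seen. Next I'll fit the case pose.

```bash
python3 - <<'E'
import cv2,numpy as np
a=cv2.imread("pics/caseA.png");t=cv2.imread("pics/top0.png")[90:215,150:312]
t=cv2.resize(t,None,fx=3,fy=3,interpolation=cv2.INTER_CUBIC)
cv2.imwrite("pics/caseAu.png",cv2.resize(a,(800,500)))
b=cv2.resize(cv2.imread("pics/blkA.png")[40:250,230:500],None,fx=2.0,fy=2.0,interpolation=cv2.INTER_CUBIC)
cv2.imwrite("pics/topc.png",t);cv2.imwrite("pics/blkAc.png",b);print(t.shape)
E
```

```text
(375, 486, 3)
```

View pics/caseAu.png

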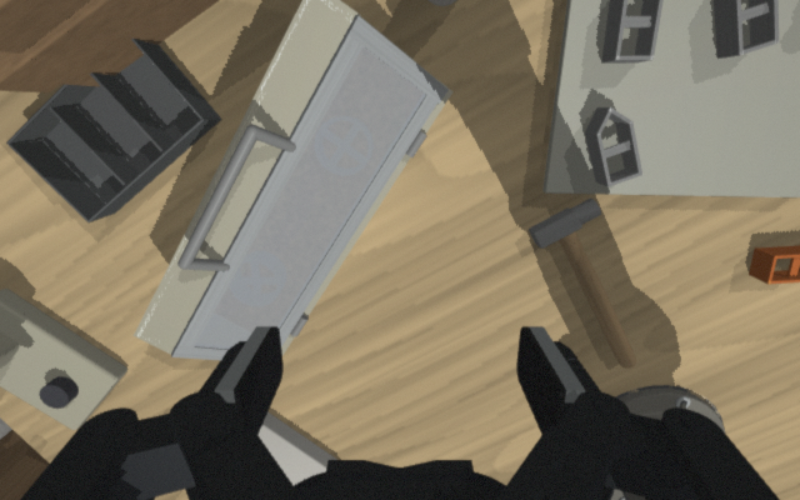

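View pics/topc.png

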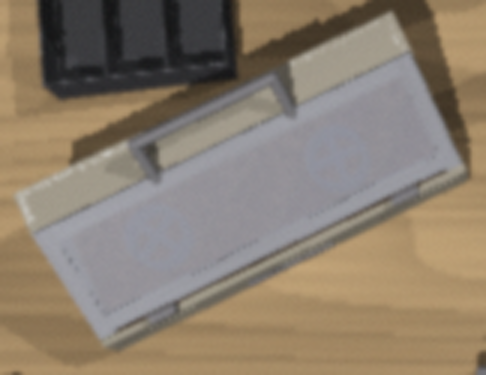

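View pics/blkAc.png

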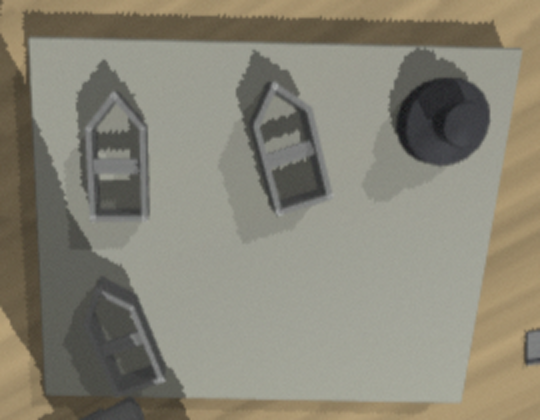

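Two faint rings show through the pane, at crop (155,235) and (335,160). So both round dies look to be in the case and three straps are on the block. I'll fit the poses now.

```bash
cat > fit.py <<'E'
from h import *
T=cam("top");A=load("caseA");B=load("caseB");K=load("blkA")
bx,bz=131.8,155.3
obs=[(A,(202.4,104.8),(bx,-75,bz)),(A,(148.8,211.2),(bx,75,bz)),(A,(110.4,269.6),(153,210,122)),(A,(139.2,284),(104,210,122)),(A,(284.8,13.6),(104,-210,122)),
(B,(266,14),(bx,-75,bz)),(B,(203,136),(bx,75,bz)),(B,(155,208),(153,210,122)),(B,(184,226),(104,210,122)),
(T,(155.7,155),(153,210,122)),(T,(281.7,94),(153,-210,122)),(T,(286.7,107.3),(104,-210,122)),(T,(162.3,167.3),(104,210,122)),(T,(194.3,138.7),(bx,75,bz)),(T,(244,115.3),(bx,-75,bz))]
def W(p,X):
    c,s=np.cos(p[3]),np.sin(p[3]);X=np.atleast_2d(X);return np.c_[p[0]+c*X[:,0]-s*X[:,1],p[1]+s*X[:,0]+c*X[:,1],p[2]+X[:,2]]
def fit(obs,p0):
    f=lambda p:np.ravel([proj(C,W(p,X))[0]-uv for C,uv,X in obs])
    r=least_squares(f,p0,loss="soft_l1");return r.x,f(r.x).reshape(-1,2)
if __name__=="__main__":
    p,e=fit(obs,[550,210,0,np.radians(24)]);print("case",p[:3].round(1),np.degrees(p[3]).round(2));print(e.round(1).tolist())
    for a,b,n in [(0,5,"A bar"),(1,6,"A bar")]:
        print(n,[v.round(1) if hasattr(v,'round') else v for v in tri([(A,obs[a][1]),(B,obs[b][1]),(T,obs[14 if a==0 else 13][1])])],W(p,obs[a][2]).round(1))
    c=lambda u,v:(u/2+230,v/2+40)
    bo=[(K,c(30,38),(135,170,30)),(K,c(520,48),(135,-170,30)),(K,c(463,402),(-135,-170,30)),(T,(367,127),(135,170,30)),(T,(455,183),(135,-170,30)),(T,(412,254),(-135,-170,30)),(T,(322,198),(-135,170,30))]
    q,e=fit(bo,[510,-240,0,np.radians(-30)]);print("block",q[:3].round(1),np.degrees(q[3]).round(2),e.round(1).tolist())
    # straps: tip, shoulders, tail corners at top z=62 in blkA crop
    S=[[(116,95),(87,130),(146,128),(92,217),(148,217)],[(272,85),(256,124),(311,108),(279,213),(329,194)],[(101,284),(95,310),(136,302),(120,389),(162,379)]]
    X=[(43,0,32),(20,20,32),(20,-20,32),(-43,20,32),(-43,-20,32)]
    for s in S:
        g=lambda p:np.ravel([proj(K,W([p[0],p[1],30,p[2]],x))[0]-c(*uv) for uv,x in zip(s,X)])
        m=at_z(K,c(*np.mean(s,0)),62);r=least_squares(g,[m[0],m[1],-.5],loss="soft_l1");print("strap",r.x[:2].round(1),np.degrees(r.x[2]).round(1),np.abs(g(r.x)).max().round(1))
E
python3 fit.py
```

```text
case [559.1 217.8  -5. ] 27.37
[[-0.2, 0.0], [0.5, -1.4], [-0.9, -1.5], [2.1, -0.2], [2.3, -1.2], [0.2, -0.0], [-0.7, 0.1], [-2.8, 0.6], [1.1, 0.4], [-1.3, 0.6], [-2.2, -0.1], [-0.2, 0.4], [-1.4, 2.5], [-0.1, -0.1], [-3.8, 0.7]]
A bar [array([711.9, 208.4, 148.1]), np.float64(9.2)] [[710.6 211.7 150.3]]
A bar [array([640.7, 343.1, 154.9]), np.float64(1.0)] [[641.7 345.  150.3]]
block [ 509.9 -234.7   -5.2] -31.21 [[-0.1, -0.6], [0.7, 0.2], [-1.5, -0.4], [-3.7, 0.8], [1.4, -0.8], [1.2, 2.1], [-2.9, 0.7]]
strap [ 614.6 -173.3] -29.5 2.7
strap [ 565.  -277.7] -11.8 2.7
strap [ 506.4 -109.4] -12.6 4.4
```

```bash
python3 - <<'E'
from fit import *
for sel in (obs,obs[:9],obs[9:]):
    f=lambda p:np.ravel([proj(C,W([p[0],p[1],0,p[2]],X))[0]-uv for C,uv,X in sel])
    r=least_squares(f,[559,217,.47],loss="soft_l1");print(r.x[:2].round(1),np.degrees(r.x[2]).round(2),np.abs(f(r.x)).max(), W([*r.x[:2],0,r.x[2]],(bx,0,bz)).round(1))
p=[559,217,0,np.radians(27.4)]
from math import *
q=None
for th in np.linspace(0,2.548,8):
    a=radians(38.1)+th;X=W(p,(167.4*cos(a),0,52+167.4*sin(a)))[0]
    print(round(th,2),X.round(0),np.round(bot.inverse_kinematics(X+[0,0,6],[180,0,117.4])) if bot.inverse_kinematics(X+[0,0,6],[180,0,117.4]) is not None else None)
E
```

```text
[558.4 216.2] 27.17 4.1587903098056245 [[675.6 276.4 155.3]]
[558.4 216.6] 27.23 3.7916189711982327 [[675.6 276.9 155.3]]
[558.9 212.7] 26.92 2.0720780168573754 [[676.4 272.4 155.3]]
0.0 [676. 278. 155.] [-19.  38. -13.  84.   9.  59.  -7.]
0.36 [636. 257. 195.] [-19.  32. -12.  90.   7.  59.  -6.]
0.73 [585. 231. 217.] [-19.  25. -11.  97.   5.  58.  -4.]
1.09 [531. 203. 217.] [-20.  20.  -9. 105.   4.  55.  -3.]
1.46 [481. 177. 195.] [-20.  16.  -8. 114.   3.  50.  -3.]
1.82 [441. 156. 154.] [-21.  16.  -7. 122.   3.  43.  -2.]
2.18 [417. 143. 100.] [-21.  19.  -7. 127.   4.  34.  -4.]
2.55 [411. 140.  40.] [-21.  25.  -7. 130.   7.  25.  -7.]
```

```bash
cat >> h.py <<'E'
CASE=[558.5,216.2,0,np.radians(27.2)]
def cw(x,y,z,p=CASE):
    c,s=np.cos(p[3]),np.sin(p[3]);return np.array([p[0]+c*x-s*y,p[1]+s*x+c*y,z])
def bar(th,y=0):
    a=np.radians(38.1)+th;return cw(167.4*np.cos(a),y,52+167.4*np.sin(a))
YB=117.2
E
python3 - <<'E'
from h import *
bot.command_gripper(0.5,30)
P=bar(0)
bot.move_pose(P+[0,0,90],[180,0,YB])
print(bot.move_l(P+[0,0,6],vel=80,f_stop=15),bot.current_position(),bot.current_wrist_force())
bot.command_gripper(0.0,30);print(bot.current_grip_width(),bot.current_gripper_force(),bot.current_wrist_force())
F=[]
for th in np.linspace(0,2.548,15)[1:]:
    bot.move_l(bar(th)+[0,0,6],vel=120);F.append(np.round(bot.current_wrist_force()).tolist())
print(F,bot.current_grip_width(),bot.current_time_s())
b=bot.snapshot("top");cv2.imwrite("pics/t1.png",b[...,::-1])
E
```

```text
False [676.10471964 276.64525083 162.07922177] [ 0.42564131 -0.39662732 -0.13613595]
0.12625754040607282 29.391544461250305 [2.37072918 1.19556376 0.18903575]
[[5.0, 2.0, 4.0], [6.0, 3.0, 7.0], [5.0, 4.0, 12.0], [2.0, 3.0, 12.0], [-1.0, 2.0, 12.0], [-2.0, 2.0, 7.0], [-3.0, 4.0, 3.0], [-3.0, 5.0, -1.0], [-2.0, 4.0, -3.0], [-1.0, 6.0, -4.0], [-2.0, 5.0, -3.0], [-1.0, 5.0, -2.0], [-1.0, 5.0, -2.0], [-0.0, 4.0, -4.0]] 0.12360597302682552 15.65
```

```bash
python3 - <<'E'
from h import *
P=bar(2.548)
bot.move_l(P+[0,0,3],vel=40,f_stop=12);print(bot.current_wrist_force())
bot.command_gripper(0.6);bot.move_l(P+[0,0,150],vel=200)
bot.command_gripper(1.0)
bot.move_pose(cw(20,60,400),[180,0,27.2+0]);print(np.round(bot.current_joints()))
shot("cA");bot.move_pose(cw(20,-60,400),[180,0,27.2]);shot("cB");print(bot.current_time_s())
E
python3 -c "
import cv2;import numpy as np
cv2.imwrite('pics/cAB.png',np.vstack([cv2.imread('pics/cA.png')[:300],cv2.imread('pics/cB.png')[:300]]))"
```

```text
[-2.19288492  3.94709308  3.6190246 ]
[-28.  17.  -6.  86.   2.  77. -97.]
19.8417
```

View pics/cAB.png

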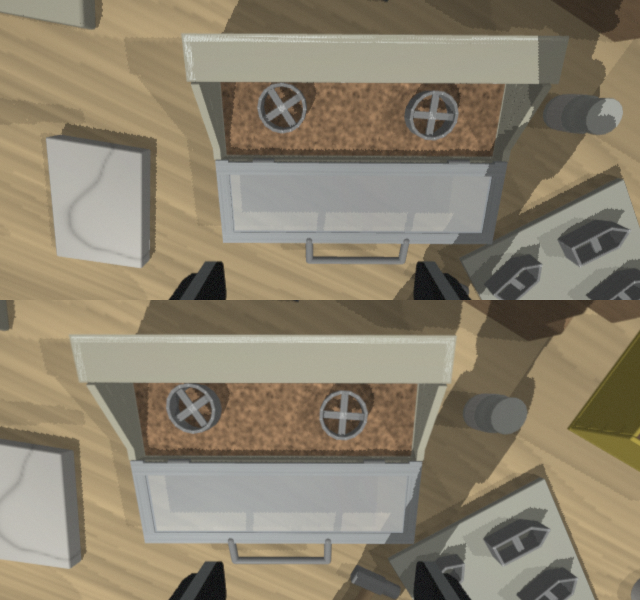

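The case holds two rounds: in view A at (281,107) and (432,114), in view B at (193,108) and (344,114). There are no straps in it, so three straps and two rounds are all there is. The door is down.

```bash
python3 - <<'E'
from h import *
A=load("cA");B=load("cB")
def loc(X,p=CASE):
    d=np.array(X)[:2]-p[:2];c,s=np.cos(p[3]),np.sin(p[3]);return (c*d[0]+s*d[1]).round(1),(-s*d[0]+c*d[1]).round(1)
for a,b in [((282,107.5),(193,108)),((432,114.5),(344,114.5)),((309,260),(231,258)),((406,260),(328,259)),((221,81),(133,82))]:
    X,e=tri([(A,a),(B,b)]);print(X.round(1),e.round(1),loc(X), proj(A,X).round(1))
print(proj(A,[bar(2.548,75),bar(2.548,-75),cw(104,210,122),cw(104,-210,122),cw(153,210,122),cw(153,-210,122)]).round(0).tolist())
print(proj(B,[bar(2.548,75),bar(2.548,-75),cw(104,210,122),cw(104,-210,122),cw(153,210,122),cw(153,-210,122)]).round(0).tolist())
E
```

```text
[573.5 348.9  53.1] 0.1 (np.float64(74.0), np.float64(111.2)) [[282.  107.5]]
[659.1 161.9  50.4] 0.0 (np.float64(64.6), np.float64(-94.3)) [[432.  114.5]]
[389.7 215.3  65.6] 2.4 (np.float64(-150.5), np.float64(76.4)) [[309.  258.9]]
[456.8  81.6  64.9] 1.1 (np.float64(-152.0), np.float64(-73.2)) [[406.  259.5]]
[565.2 439.2  36.8] 0.3 (np.float64(107.9), np.float64(195.3)) [[221.   81.2]]
[[310.0, 260.0], [403.0, 260.0], [187.0, 84.0], [559.0, 84.0], [181.0, 36.0], [569.0, 36.0]]
[[237.0, 260.0], [329.0, 260.0], [80.0, 85.0], [452.0, 84.0], [70.0, 37.0], [457.0, 36.0]]
```

```bash
cat >> h.py <<'E'
BLK=[509.9,-234.7,0,np.radians(-31.2)]
def status(tag): print(tag,"w",round(bot.current_grip_width(),3),"f",round(bot.current_gripper_force(),1),"F",np.round(bot.current_wrist_force(),1),"t",bot.current_time_s())
def pick_case(x,y,lean=25,zt=60,zc=30):
    o=[180,-lean,27.2];bot.command_gripper(1.0,40)
    bot.move_pose(cw(x-30,y,230),o);bot.move_l(cw(x-15,y,zt+45),vel=200)
    print("contact",bot.move_l(cw(x,y,zt),vel=100,f_stop=12),bot.current_position()[2])
    bot.command_gripper(0.0,40);status("grip")
    bot.move_l(cw(x-15,y,zt+40),vel=120);bot.move_l(cw(x-30,y,250),vel=250);status("lift")
def place_block(lx,ly,lean=25,zt=60):
    o=[180,-lean,-31.2];P=cw(lx,ly,0,BLK)
    bot.move_pose(P+[0,0,220],o);bot.move_l(P+[0,0,zt+20],vel=250)
    print("contact",bot.move_l(P+[0,0,zt-4],vel=30,f_stop=6),bot.current_position()[2]);status("down")
    bot.command_gripper(0.95);bot.move_l(P+[0,0,220],vel=250);status("rel")
E
python3 - <<'E'
from h import *
for P,o in [(cw(74,111,60),[180,-25,27.2]),(cw(64.6,-94,60),[180,-25,27.2]),(cw(-60,3,60,BLK),[180,-25,-31.2]),(cw(-60,-105,60,BLK),[180,-25,-31.2])]: print(bot.inverse_kinematics(P,o))
pick_case(74,111.2)
E
```

```text
[ -30.44551698   33.75539994  -10.61502028  115.19078185   57.74995439
   12.35124529 -155.66421638]
[   9.50212565   38.71055087  -34.70858024  112.3885234    61.71694606
   17.55732381 -134.1171867 ]
[ 20.64705535  24.28276677 -10.46854756 136.87301937 110.87051597
  13.15425574 142.01404598]
[  5.4187927   26.78128487  27.04885289 139.24927522 229.29325099
  13.46326684  35.29464185]
contact False 60.69828078852742
grip w 0.745 f 42.0 F [-3.1 -1.7  6.4] t 22.825
lift w 0.74 f 44.6 F [-0.8  0.5 -3.3] t 24.0833
```

```bash
python3 - <<'E'
from h import *
print(np.round(bot.current_joints()))
for l in [(-60,3),(-60,-105),(-40,-80)]:
  for psi in range(-180,180,20):
    q=bot.inverse_kinematics(cw(*l,60,BLK),[180,-25,psi])
    if q is not None and 25<q[5]<100 and q[3]<132: print(l,psi,np.round(q))
E
```

```text
[ -16.   17.  -27.  112.   27.   32. -124.]
(-60, 3) -180 [ 59.  62. -71. 102.  51.  89.  59.]
(-60, 3) -160 [ 57.  64. -75. 105.  59.  94.  71.]
(-60, 3) -140 [ -41.   73.   78.  115.  -53.   65. -169.]
(-60, 3) -120 [ -44.   64.   72.  120.  -48.   49. -157.]
(-60, 3) -100 [ -42.   50.   60.  126.  -35.   30. -152.]
(-60, 3) -60 [ 42.  33. -45. 131.  83.  43. 142.]
(-60, 3) 40 [ 80.  47. -64. 124.  42.  27. -58.]
(-60, 3) 60 [ 76.  46. -58. 118.  22.  34. -21.]
(-60, 3) 80 [ 73.  49. -58. 113.  22.  46.  -3.]
(-60, 3) 100 [ 70.  51. -59. 108.  24.  57.  12.]
(-60, 3) 120 [ 66.  54. -61. 104.  29.  66.  25.]
(-60, 3) 140 [ 63.  57. -64. 101.  36.  75.  36.]
(-60, 3) 160 [ 61.  60. -67. 101.  44.  83.  48.]
(-60, -105) -180 [ 69.  61. -70. 104.  54.  89.  68.]
(-60, -105) -160 [ 68.  63. -75. 107.  63.  93.  80.]
(-60, -105) -140 [ -30.   64.   72.  119.  -47.   53. -164.]
(-60, -105) -120 [ -26.   47.   55.  124.  -24.   32. -169.]
(-60, -105) 40 [ 88.  44. -57. 121.  22.  29. -28.]
(-60, -105) 60 [ 85.  45. -55. 115.  17.  40.  -5.]
(-60, -105) 80 [ 81.  47. -54. 110.  18.  51.  11
[... 160 characters left out ...]
]
(-60, -105) 160 [ 70.  58. -65. 102.  45.  84.  57.]
(-40, -80) -180 [ 66.  62. -70. 101.  54.  90.  67.]
(-40, -80) -160 [ 65.  64. -75. 104.  63.  95.  79.]
(-40, -80) -140 [ -31.   64.   70.  115.  -44.   54. -169.]
(-40, -80) -120 [ -28.   49.   56.  121.  -26.   35. -169.]
(-40, -80) -20 [  83.   45.  -68.  132.   95.   35. -164.]
(-40, -80) 40 [ 84.  44. -57. 119.  24.  29. -33.]
(-40, -80) 60 [ 83.  48. -58. 113.  21.  41. -12.]
(-40, -80) 80 [ 77.  48. -54. 108.  18.  50.   9.]
(-40, -80) 100 [ 73.  50. -54. 104.  21.  60.  23.]
(-40, -80) 120 [ 71.  53. -57. 100.  28.  70.  34.]
(-40, -80) 140 [ 69.  57. -62.  99.  37.  78.  45.]
(-40, -80) 160 [ 67.  60. -66.  99.  45.  85.  56.]
```

```bash
cat >> h.py <<'E'
HOME=[15,20,0,95,0,65,-5]
def place_block(lx,ly,lean=25,zt=60,psi=58.8):
    o=[180,-lean,psi];P=cw(lx,ly,0,BLK)
    bot.move_joints(HOME);bot.move_pose(P+[0,0,220],o);print(np.round(bot.current_joints()))
    bot.move_l(P+[0,0,zt+20],vel=250)
    print("contact",bot.move_l(P+[0,0,zt-6],vel=30,f_stop=6),bot.current_position()[2]);status("down")
    bot.command_gripper(0.95);bot.move_l(P+[0,0,220],vel=250);status("rel")
E
python3 - <<'E'
from h import *
bot.move_joints(HOME);print(bot.current_position(),bot.current_tcp_rot())
place_block(-60,3)
bot.move_joints(HOME)
b=bot.snapshot("top");cv2.imwrite("pics/t2.png",b[...,::-1])
c=cv2.resize(b[85:270,140:480],None,fx=2.3,fy=2.3,interpolation=cv2.INTER_CUBIC);cv2.imwrite("pics/t2c.png",c[...,::-1])
print(bot.current_time_s())
E
```

```text
[ 576.8769222  -217.64431332  293.99410465] [-1.79965492e+02 -2.22544123e-02  7.00888540e+01]
[ 35.  16.  -5. 116. -31.  52.  19.]
contact True 61.290990409143596
down w 0.742 f 45.3 F [-1.  -0.2  4.8] t 28.2917
rel w 0.952 f 0.0 F [-0.  -0.  -0.4] t 29.3917
30.05
```

View pics/t2c.png

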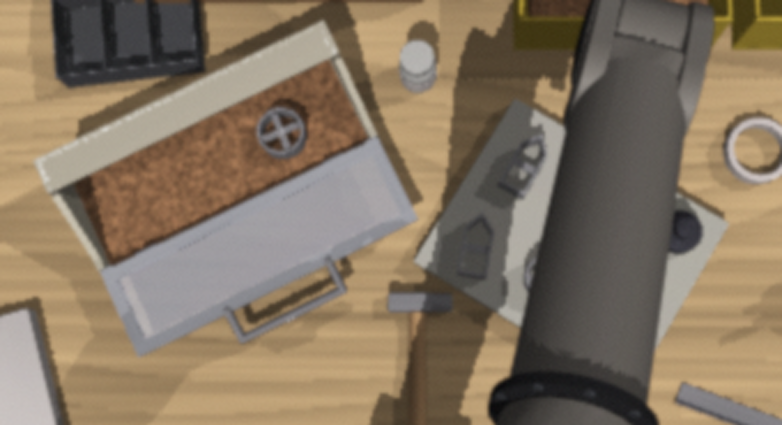

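The top view shows the door down and the second round still at crop (281,131) in the case. The first round is on the block, partly behind the arm. Now the second round.

```bash
python3 - <<'E'
from h import *
bot.move_joints([-20,20,0,95,0,65,-88])
pick_case(64.6,-94.3)
if bot.current_grip_width()>.6:
    place_block(-60,-105)
bot.move_joints(HOME)
bot.move_pose([540,-210,400],[180,0,-30]);shot("blkC")
b=bot.snapshot("top");cv2.imwrite("pics/t3.png",b[...,::-1]);print(bot.current_time_s())
E
```

```text
Traceback (most recent call last):
  File "h.py", line 37, in pick_case
    print("contact",bot.move_l(cw(x,y,zt),vel=100,f_stop=12),bot.current_position()[2])
                    ~~~~~~~~~~^^^^^^^^^^^^^^^^^^^^^^^^^^^^^^
cell.PlanningError: the arm cannot follow that straight line within its joint ranges
```

```bash
python3 - <<'E'
from h import *
print(np.round(bot.current_joints()),bot.current_position())
bot.move_l(cw(34,-94,230),vel=250)
bot.move_joints([-20,20,0,95,0,65,-88])
pick_case(64.6,-94.3,lean=14)
if bot.current_grip_width()>.6:
    place_block(-60,-105,lean=14)
bot.move_joints(HOME)
bot.move_pose([540,-210,400],[180,0,-30]);shot("blkC")
b=bot.snapshot("top");cv2.imwrite("pics/t3.png",b[...,::-1]);print(bot.current_time_s())
E
```

```text
[-12.  29.  -6. 115.  -7.  12. -73.] [646.73311167 155.47335215 106.18872297]
contact False 60.1335095848338
grip w 0.744 f 43.8 F [-3.4  0.4  5.1] t 36.925
lift w 0.741 f 44.4 F [-0.8  0.1 -2.9] t 38.1833
[ 36.  15.   2. 114. -18.  54.  17.]
contact True 61.194629353895195
down w 0.742 f 45.3 F [-1.6 -0.   8.5] t 41.75
rel w 0.953 f 0.0 F [-0.4  0.  -0.7] t 42.8583
45.2667
```

View pics/blkC.png

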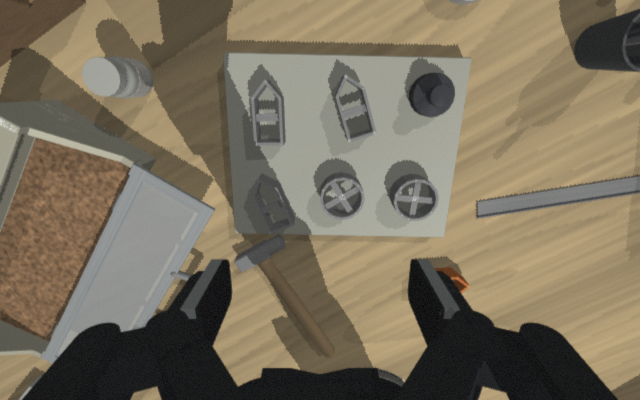

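The block view shows the rounds flat at (341,197) and (414,200), and the straps at (268,115), (353,107) and (273,202). An enlarged crop next, to measure the straps.

```bash
python3 - <<'E'
import cv2
b=cv2.imread("pics/blkC.png")[55:240,225:395]
b=cv2.convertScaleAbs(cv2.resize(b,None,fx=3.2,fy=3.2,interpolation=cv2.INTER_CUBIC),alpha=1.5);cv2.imwrite("pics/blkCc.png",b);print(b.shape)
E
```

```text
(592, 544, 3)
```

View pics/blkCc.png

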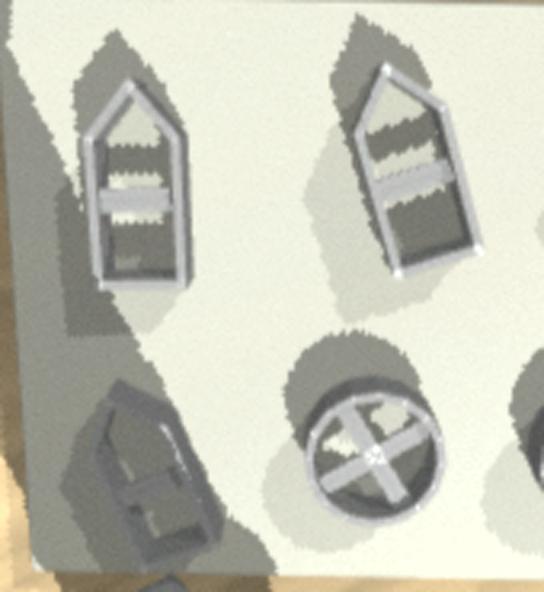

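```bash
python3 - <<'E'
from fit import *
Ka=load("blkA");Kc=load("blkC")
a=lambda u:(u[0]/2+230,u[1]/2+40);c=lambda u:(u[0]/3.2+225,u[1]/3.2+55)
X=[(43,0,32),(20,20,32),(20,-20,32),(-43,20,32),(-43,-20,32),(-6,0,26)]
S=[([(116,95),(87,130),(146,128),(92,217),(148,217),(116,165)],[(130,86),(87,140),(185,137),(100,285),(187,283),(135,200)]),
([(272,85),(256,124),(311,108),(279,213),(329,194),(290,152)],[(386,69),(358,132),(443,107),(398,273),(478,249),(412,180)]),
([(101,284),(95,310),(136,302),(120,389),(162,379),(125,343)],[(118,387),(99,437),(165,415),(150,563),(218,533),(157,487)])]
for sa,sc in S:
    obs=[(Ka,a(u),x) for u,x in zip(sa,X)]+[(Kc,c(u),x) for u,x in zip(sc,X)]
    m=at_z(Ka,a(sa[5]),56)
    p,e=fit(obs,[m[0],m[1],30,-.4])
    f=lambda q:np.ravel([proj(C,W([q[0],q[1],30,q[2]],x))[0]-uv for C,uv,x in obs[6:]])
    r=least_squares(f,[m[0],m[1],-.4],loss="soft_l1")
    print(p[:3].round(1),np.degrees(p[3]).round(1),np.abs(e).max().round(1),"C only z30",r.x[:2].round(1),np.degrees(r.x[2]).round(1),np.abs(f(r.x)).max().round(1), tri([(Ka,a(sa[5])),(Kc,c(sc[5]))])[0].round(0))
# known check: round A was released at
print(at_z(Kc,c((375,455)),56),cw(-60,3,0,BLK))
E
```

```text
[ 614.8 -169.8    5.1] -29.3 1.9 C only z30 [ 614.8 -173.5] -29.4 2.5 [ 611. -169.   53.]
[ 561.4 -279.3    3.5] -12.6 1.4 C only z30 [ 564.5 -277. ] -13.1 2.5 [ 561. -275.   68.]
[ 500.1 -103.5    5.8] -11.0 4.1 C only z30 [ 506.4 -111.3] -10.4 3.5 [ 493. -103.   42.]
[ 459.26014271 -202.07263812   56.        ] [ 460.13222542 -201.05228666    0.        ]
```

```bash
cat >> h.py <<'E'
def strap(x,y,yaw,cy,lean=10,gx=-18,zt=59):
    G=cw(gx,0,0,[x,y,0,np.radians(yaw)]);o=[180,-lean,yaw]
    bot.move_joints([15,20,0,95,0,65,-93]);bot.command_gripper(.78,60)
    bot.move_pose(G+[0,0,140],o);print(np.round(bot.current_joints()))
    print("contact",bot.move_l(G+[0,0,zt],vel=120,f_stop=10),bot.current_position()[2])
    bot.command_gripper(0,60);status("grip")
    bot.move_l(G+[0,0,230],vel=250);status("lift")
    if not .4<bot.current_grip_width()<.55: return False
    o=[180,-lean,27.2];g=76+gx
    bot.move_joints([-18,17,0,100,0,63,-93])
    bot.move_pose(cw(g-32,cy,230),o);print(np.round(bot.current_joints()))
    bot.move_l(cw(g-32,cy,zt+8),vel=200,f_stop=20);bot.move_l(cw(g,cy,zt+6),vel=100,f_stop=20)
    print("contact",bot.move_l(cw(g,cy,zt-5),vel=30,f_stop=6),bot.current_position().round(1),cw(g,cy,0).round(1));status("down")
    bot.command_gripper(.72);bot.move_l(cw(g-10,cy,zt+60),vel=200);bot.move_l(cw(g-20,cy,240),vel=300);status("rel");return True
E
python3 - <<'E'
from h import *
print(strap(614.8,-173.5,-29.4,-120))
E
```

```text
[   6.   26.    2.  110.    5.   35. -115.]
contact False 59.86831081799483
grip w 0.454 f 61.5 F [-1.3  1.6  6.4] t 47.975
lift w 0.456 f 60.5 F [ 0.2  0.3 -4.4] t 48.8083
[-13.  22.  -2. 102.  -1.  47. -78.]
contact True [664.8 135.5  60.3] [664.9 136.    0. ]
down w 0.455 f 61.7 F [-2.2 -0.9  5.2] t 52.1
rel w 0.72 f 0.0 F [-0.4 -0.  -0.3] t 53.4583
True
```

```bash
cat > chk.py <<'E'
from h import *
def check(name):
    bot.move_joints(HOME);bot.move_pose([540,-210,400],[180,0,-30]);shot(name)
    d=cv2.absdiff(cv2.imread(f"pics/{name}.png"),cv2.imread("pics/blkC.png")).max(2)[50:240,220:470]
    m=cv2.morphologyEx((d>40).astype(np.uint8),cv2.MORPH_OPEN,np.ones((3,3)));n,_,st,_=cv2.connectedComponentsWithStats(m)
    print([(s[0]+220,s[1]+50,s[2],s[3],s[4]) for s in st[1:] if s[4]>25],np.round(bot.current_joints()))
E
python3 - <<'E'
from chk import *
check("blkD")
print(strap(564.5,-277,-13.1,0))
check("blkE");print(bot.current_time_s())
E
```

```text
[(np.int32(248), np.int32(65), np.int32(37), np.int32(72), np.int32(633)), (np.int32(254), np.int32(85), np.int32(25), np.int32(30), np.int32(358)), (np.int32(255), np.int32(115), np.int32(26), np.int32(28), np.int32(504))] [   1.   12.   17.   92.   -4.   76. -101.]
[ 23.  25.  -2. 111.  -1.  34. -81.]
contact False 59.83603391711218
grip w 0.454 f 61.5 F [-2.   1.3  6. ] t 58.975
lift w 0.458 f 60.5 F [ 0.2 -0.  -3.2] t 59.8083
[-23.  20.  -5. 105.   2.  45. -92.]
contact True [600.9 236.5  66.9] [610.1 242.7   0. ]
down w 0.456 f 66.2 F [-2.  -0.5  6. ] t 63.15
rel w 0.72 f 0.0 F [ 0.2 -0.3  0.1] t 64.475
True
[(np.int32(328), np.int32(60), np.int32(31), np.int32(70), np.int32(641)), (np.int32(248), np.int32(65), np.int32(36), np.int32(49), np.int32(552)), (np.int32(254), np.int32(85), np.int32(25), np.int32(30), np.int32(337)), (np.int32(339), np.int32(86), np.int32(34), np.int32(53), np.int32(826)), (np.int32(255), np.int32(115), np.int32(26), np.int32(28), np.int32(489)), (np.int32(282), np.int32(117), np.int32(3), np.int32(18), np.int32(54))] [   1.   12.   17.   92.   -4.   76. -101.]
67.6917
```

The second strap stopped about 10 mm short, so I'll look in the case.

```bash
python3 - <<'E'
from h import *
bot.move_joints([-20,20,0,95,0,65,-88])
bot.move_pose(cw(0,-30,360),[180,0,27.2]);_,im=shot("cC")
c=cv2.resize(im[20:220,80:560],(800,333),interpolation=cv2.INTER_CUBIC);cv2.imwrite("pics/cCc.png",c[...,::-1])
E
```

```text
(no output)
```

View pics/cCc.png

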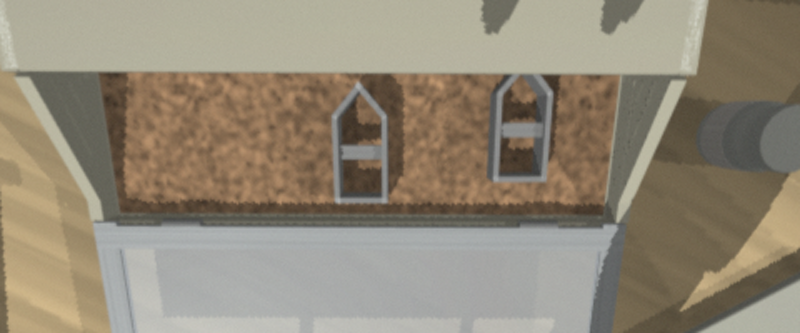

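Both straps lie flat. The tail of strap 2 is at crop (360,200), nearer the front than strap 1's at (520,180).

```bash
python3 - <<'E'
from h import *
C=load("cC")
def loc(X,p=CASE):
    d=np.array(X)[:2]-p[:2];c,s=np.cos(p[3]),np.sin(p[3]);return (c*d[0]+s*d[1]).round(1),(-s*d[0]+c*d[1]).round(1)
for n,u,z in [("t2L",(336,200),62),("t2R",(387,200),62),("t1L",(493,180),62),("t1R",(547,180),62),("tip2",(360,83),62),("br2",(361,153),56),("br1",(522,130),56)]:
    print(n,loc(at_z(C,(80+u[0]*.6,20+u[1]*.6),z)))
E
```

```text
t2L (np.float64(19.5), np.float64(17.4))
t2R (np.float64(19.4), np.float64(-21.1))
t1L (np.float64(34.2), np.float64(-100.5))
t1R (np.float64(34.1), np.float64(-140.9))
tip2 (np.float64(102.0), np.float64(-2.7))
br2 (np.float64(53.5), np.float64(-1.9))
br1 (np.float64(69.8), np.float64(-121.0))
```

```bash
sed -i 's/f_stop=20)/f_stop=40)/g' h.py; python3 - <<'E'
from chk import *
o=[180,-10,27.2];bot.command_gripper(.78,60)
bot.move_pose(cw(42,-2,180),o);bot.move_l(cw(42,-2,60),vel=150,f_stop=12)
bot.command_gripper(0,60);status("grip")
bot.move_l(cw(42,-2,66),vel=60)
print(bot.move_l(cw(58,-2,66),vel=60),bot.current_position(),cw(58,-2,66));status("mv")
bot.move_l(cw(58,-2,55),vel=30,f_stop=6);status("down");print(bot.current_position()[2])
bot.command_gripper(.72);bot.move_l(cw(48,-2,119),vel=200);bot.move_l(cw(38,-2,240),vel=300)
print(strap(506.4,-111.3,-10.4,115))
E
```

```text
grip w 0.459 f 61.8 F [-1.6 -0.8  7.1] t 71.8833
False [611.289376   241.14203363  65.7393901 ] [611.00034551 240.93284702  66.        ]
mv w 0.454 f 60.7 F [-0.5  0.2 -2.8] t 72.55
down w 0.455 f 61.7 F [-1.7 -1.7  6.8] t 72.8333
61.42073408241555
[   8.   16.   -4.  125.    5.   29. -100.]
contact False 59.536872144472795
grip w 0.462 f 60.1 F [-2.2  1.8  7.7] t 78.1167
lift w 0.459 f 60.5 F [-0.2 -0.1 -3.4] t 78.95
[ -33.   20.   -7.  105.    6.   46. -106.]
contact True [539.1 333.9  71.5] [557.5 345.    0. ]
down w 0.455 f 71.4 F [-1.6 -0.8  5.5] t 82.0917
rel w 0.718 f 0.0 F [-0.1  0.   0.4] t 83.4
True
```

```bash
python3 - <<'E'
from h import *
bot.move_joints([-20,20,0,95,0,65,-88])
bot.move_pose(cw(0,-30,360),[180,0,27.2]);_,im=shot("cD")
c=cv2.resize(im[20:220,80:560],(800,333),interpolation=cv2.INTER_CUBIC);s=cv2.resize(bot.snapshot("side")[200:380,160:300],(420,260*2),interpolation=cv2.INTER_CUBIC)[:260]
o=np.zeros((600,800,3),np.uint8);o[:333]=c;o[335:595,:420]=s;cv2.imwrite("pics/cDc.png",o[...,::-1])
E
```

```text
(no output)
```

View pics/cDc.png

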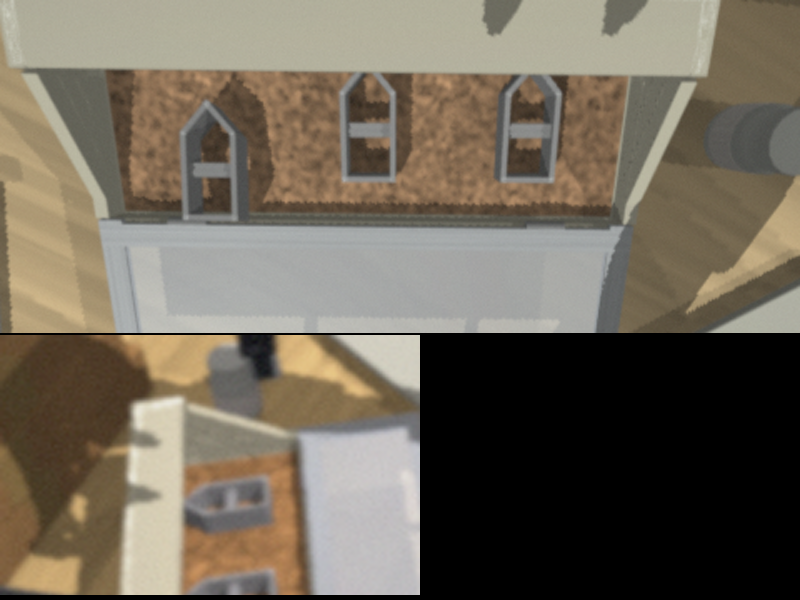

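Strap 2 is now in line with strap 1, with its tail at about crop (369,180). Strap 3's brace is at (211,170) and its tail at (210,218), so it sits too far forward and needs shifting in.

```bash
python3 - <<'E'
from h import *
C=load("cD")
def loc(u,z,p=CASE):
    d=at_z(C,(80+u[0]*.6,20+u[1]*.6),z)[:2]-p[:2];c,s=np.cos(p[3]),np.sin(p[3]);return np.array([c*d[0]+s*d[1],-s*d[0]+c*d[1]])
t1,t2,tip,br=loc((184,218),62),loc((237,218),62),loc((207,103),62),loc((211,170),56)
print(t1,t2,tip,br,loc((369,180),62),loc((369,130),56))
cx=np.mean([br[0]+6,tip[0]-43+2,(t1+t2)[0]/2+43-2]);cy=np.mean([br[1],tip[1],(t1+t2)[1]/2]);print(cx,cy)
o=[180,-10,27.2];bot.command_gripper(.78,60);g=cx-16
bot.move_pose(cw(g,cy,180),o);print(bot.move_l(cw(g,cy,61),vel=120,f_stop=12))
bot.command_gripper(0,60);status("grip")
e=g+(76-cx)
bot.move_l(cw(g,cy,67),vel=60);print(bot.move_l(cw(e,cy,67),vel=60,f_stop=30));status("mv")
print(bot.move_l(cw(e,cy,55),vel=30,f_stop=6),bot.current_position()-cw(e,cy,0));status("down")
bot.command_gripper(.72);bot.move_l(cw(e-10,cy,119),vel=200);bot.move_l(cw(e-20,cy,240),vel=300)
bot.move_pose(cw(0,-30,360),[180,0,27.2]);_,im=shot("cE");cv2.imwrite("pics/cEc.png",cv2.resize(im[20:220,80:560],(800,333))[...,::-1])
E
```

```text
[  4.72091212 138.46885364] [ 4.94126222 98.11691371] [ 87.52023521 112.21228949] [ 40.04944208 116.21227299] [34.00360037 -2.71957428] [69.4922926  -2.83335187]
46.13358815336303 115.5724820542318
False
grip w 0.464 f 60.3 F [-0.2 -1.2  6.1] t 87.375
False
mv w 0.462 f 60.6 F [ 0.7  0.3 -2.6] t 88.275
True [-2.33641869e-01 -2.85481077e-02  6.10308612e+01]
down w 0.463 f 61.4 F [-1.2  0.   3.9] t 88.575
```

```bash
python3 - <<'E'
from chk import *
check("blkF")
c=cv2.imread("pics/cEc.png");b=cv2.resize(cv2.imread("pics/blkF.png")[45:245,215:480],(353,266))
t=cv2.resize(bot.snapshot("side")[100:380,150:430,::-1],(266,266))
o=np.zeros((600,800,3),np.uint8);o[:333]=c;o[334:,:353]=b;o[334:,360:626]=t;cv2.imwrite("pics/fin.png",o)
E
```

```text
[(np.int32(328), np.int32(60), np.int32(31), np.int32(70), np.int32(634)), (np.int32(248), np.int32(65), np.int32(36), np.int32(48), np.int32(549)), (np.int32(254), np.int32(85), np.int32(25), np.int32(30), np.int32(341)), (np.int32(339), np.int32(86), np.int32(34), np.int32(53), np.int32(821)), (np.int32(255), np.int32(117), np.int32(26), np.int32(26), np.int32(482)), (np.int32(282), np.int32(118), np.int32(3), np.int32(17), np.int32(51))] [   1.   12.   17.   92.   -4.   76. -101.]
```

View pics/fin.png

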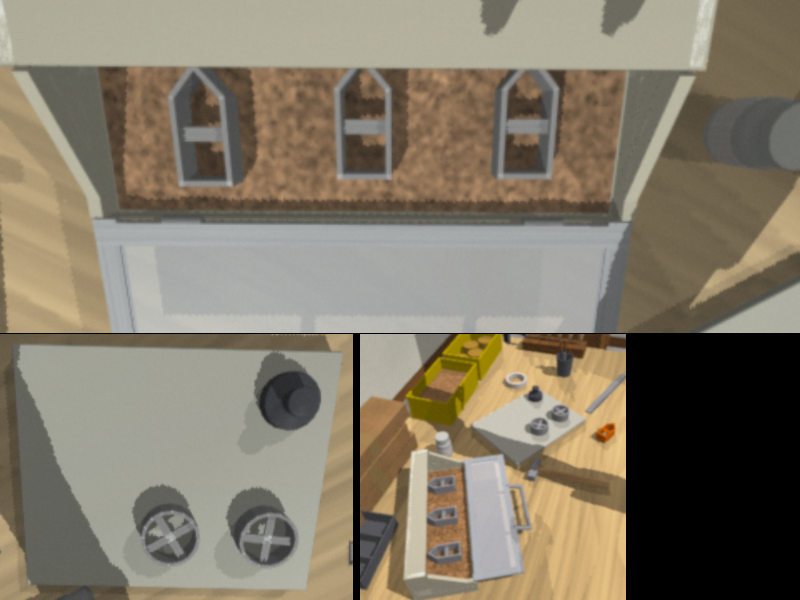

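The three straps lie flat in the case and the two rounds flat on the block. Strap 3's tail, at crop (205,184), looks closest to the sill, so I'll measure it and nudge it in.

```bash
python3 - <<'E'
from h import *
C=load("cE")
def loc(u,z,p=CASE):
    d=at_z(C,(80+u[0]*.6,20+u[1]*.6),z)[:2]-p[:2];c,s=np.cos(p[3]),np.sin(p[3]);return np.array([c*d[0]+s*d[1],-s*d[0]+c*d[1]]).round(1)
for u,z in [((206,184),62),((364,178),62),((524,177),62),((203,134),56),((368,127),56),((527,127),56),((118,209),46),((612,214),46)]: print(loc(u,z))
E
```

```text
[ 29.2 115.9]
[33.7 -1.4]
[  34.6 -119.5]
[ 64.5 116.1]
[69.5 -4.6]
[  69.7 -120.3]
[  7.7 192.3]
[   4.2 -194.1]
```

```bash
python3 - <<'E'
from h import *
o=[180,-12,27.2];bot.move_joints([-20,20,0,95,0,65,-88]);bot.command_gripper(.75,60)
for cx,cy in [(70.5,116),(75.5,-2.5),(75.5,-120)]:
    g=cx-26;e=85-26
    bot.move_pose(cw(g-5,cy,160),o);print(bot.move_l(cw(g,cy,61),vel=120,f_stop=12))
    bot.command_gripper(0,60);status("grip")
    bot.move_l(cw(g,cy,66),vel=60);print(bot.move_l(cw(e,cy,66),vel=60,f_stop=30))
    print(bot.move_l(cw(e,cy,55),vel=30,f_stop=6),(bot.current_position()-cw(e,cy,0)).round(1));status("down")
    bot.command_gripper(.72);bot.move_l(cw(e-10,cy,119),vel=200);bot.move_l(cw(e-20,cy,200),vel=300)
bot.move_pose(cw(0,-30,360),[180,0,27.2]);C,im=shot("cF")
# expected brace positions vs image: match brace template from cE
ref=cv2.imread("pics/cE.png");cur=cv2.imread("pics/cF.png")
for u in [(203,134),(368,127),(527,127)]:
    x,y=int(80+u[0]*.6),int(20+u[1]*.6);t=ref[y-10:y+32,x-22:x+22]
    r=cv2.matchTemplate(cur[y-50:y+72,x-60:x+60],t,cv2.TM_CCOEFF_NORMED);_,v,_,l=cv2.minMaxLoc(r);print(round(v,2),l[0]-38,l[1]-40)
E
```

```text
False
grip w 0.456 f 61.6 F [-1.2 -1.4  5.9] t 97.775
False
True [ 0.2  0.1 62.2]
down w 0.455 f 61.5 F [-1.7 -2.   6.2] t 98.6833
False
grip w 0.458 f 61.7 F [-1.9 -0.5  6. ] t 101.7667
False
True [ 0.3  0.1 62.3]
down w 0.455 f 61.7 F [-1.9 -0.1  5.6] t 102.5917
False
grip w 0.455 f 61.6 F [-1.5 -0.3  6. ] t 105.675
False
True [ 0.3  0.  62.3]
down w 0.456 f 61.7 F [-2.5 -0.3  6.7] t 106.5
0.95 -3 -12
0.96 -2 -8
0.94 -1 -8
```

```bash
python3 - <<'E'
from h import *
P=bar(2.548);bot.move_l(cw(-60,0,330),vel=250);bot.command_gripper(.5,30)
bot.move_pose(P+[0,0,120],[180,0,YB]);print(np.round(bot.current_joints()))
print(bot.move_l(P+[0,0,6],vel=80,f_stop=12));bot.command_gripper(0,30);status("bar")
F=[]
for th in np.linspace(2.548,0,15)[1:]:
    bot.move_l(bar(th)+[0,0,6],vel=120);F.append(np.round(bot.current_wrist_force()).tolist())
print(F);status("shut")
print(bot.move_l(bar(0)+[2,1,0],vel=20,f_stop=12),bot.current_position()-bar(0));status("press")
bot.command_gripper(.5);bot.move_l(bar(0)+[0,0,120],vel=200)
bot.move_joints([68.405,27.33,1.283,89.118,-.659,63.558,-4.761]);bot.wait(1)
b=bot.snapshot("top")[...,::-1];cv2.imwrite("pics/t9.png",b);a=cv2.imread("pics/top0.png")
g=lambda i:cv2.cvtColor(i[90:215,150:312],cv2.COLOR_BGR2GRAY)
d=cv2.absdiff(g(a),g(b));print((d>25).sum(),d.mean())
f=lambda i:cv2.cvtColor(np.ascontiguousarray(i),cv2.COLOR_BGR2GRAY)
D=cv2.absdiff(f(a),f(b));m=cv2.morphologyEx((D>30).astype(np.uint8),cv2.MORPH_OPEN,np.ones((2,2)));n,_,st,c=cv2.connectedComponentsWithStats(m);print([(c[i].round().tolist(),int(st[i][4])) for i in range(1,n) if st[i][4]>10])
T=cam("top");print(proj(T,[cw(-60,3,56,BLK),cw(-60,-105,56,BLK)]).round(),bot.current_time_s())
E
```

```text
[-15.  13. -14. 125.   5.  42.  -5.]
False
bar w 0.128 f 29.4 F [ 0.5 -0.7  4.7] t 112.6167
[[2.0, 1.0, -4.0], [1.0, 0.0, -3.0], [-2.0, -3.0, -2.0], [-10.0, -5.0, 3.0], [-18.0, -10.0, 18.0], [-21.0, -12.0, 34.0], [-9.0, -7.0, 28.0], [-1.0, -4.0, 16.0], [1.0, -3.0, 10.0], [3.0, -2.0, 6.0], [3.0, -3.0, 2.0], [4.0, -4.0, 0.0], [3.0, -4.0, 1.0], [5.0, -3.0, -2.0]]
shut w 0.13 f 33.8 F [ 5.2 -2.7 -1.7] t 118.2167
True [ 1.34272533 -0.792584    4.06210459]
press w 0.123 f 34.4 F [-1.2  0.1  4.7] t 118.45
0 0.9427654320987654
[([368.0, 157.0], 405), ([408.0, 165.0], 24), ([347.0, 191.0], 385), ([400.0, 186.0], 27), ([384.0, 199.0], 19), ([409.0, 222.0], 526), ([546.0, 211.0], 12), ([509.0, 221.0], 15), ([544.0, 221.0], 13), ([550.0, 226.0], 30), ([509.0, 237.0], 119), ([536.0, 237.0], 87), ([520.0, 241.0], 83), ([543.0, 237.0], 34), ([579.0, 306.0], 76), ([556.0, 318.0], 201), ([572.0, 314.0], 14), ([571.0, 325.0], 53)]
[[378. 205.]
 [409. 223.]] 124.3
```

```bash
python3 - <<'E'
from chk import *
check("blkG")
d=cv2.absdiff(cv2.imread("pics/blkG.png"),cv2.imread("pics/blkF.png")).max(2)
print((d[45:245,215:480]>30).sum(), (d>30).sum(axis=1)[:250:25])
E
```

```text
[(np.int32(328), np.int32(60), np.int32(31), np.int32(70), np.int32(627)), (np.int32(248), np.int32(65), np.int32(36), np.int32(47), np.int32(542)), (np.int32(254), np.int32(85), np.int32(25), np.int32(30), np.int32(333)), (np.int32(339), np.int32(86), np.int32(34), np.int32(53), np.int32(813)), (np.int32(255), np.int32(116), np.int32(26), np.int32(27), np.int32(486)), (np.int32(282), np.int32(118), np.int32(3), np.int32(17), np.int32(51))] [   1.   12.   17.   92.   -4.   76. -101.]
214 [  3   1   3   3   3   4 110 198 198 172]
```

```bash
python3 -c "
from cell import bot
print(bot.hand_in(),bot.current_time_s())"
```

```text
the job is handed in; nothing more can be done
the job is handed in; nothing more can be done
```

The job is handed in: the three strap dies are in the case, both round dies lie flat on the cutting block, and the door is shut, matching its starting picture in the top camera; the straps could not be seen once it closed.

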